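# Issue the snips from the craft room's sharps box and pin it shut

## Robot

A 6-joint arm with a two-finger parallel gripper is mounted at the origin on the work surface. World frame = base frame: x ahead of the robot, y to its left, z up, the work surface at z = 0. Lengths are in m, angles in rad, forces in N, time in s.
With the tool pointing down it reaches from about 0.25 to 0.725 m from the base axis. Payload 4 kg.
Tool frame: the origin (TCP) lies at the very end of the fingers, on their centre line; the grasp point (between the pads) lies 19 mm behind it; z points along the fingers, y is the line along which they close (so a half turn about z gives the same grasp; the last joint's range is limited). The gripper opens to 85 mm and grips with 20 to 120 N. Pads are 22 mm wide; open, the fingers measure 114 mm over their backs; the gripper's body (76 mm by 85 mm) begins 54 mm behind the grasp point. The pads swing forward as they close: fully open they stand 13 mm farther back than shut.
Start: joints at [-1.137, 0.241, 0.005, 1.335, 0, 1.571], TCP at [0.21, -0.454, 0.195] pointing down, gripper open.
Joint ranges: [-2.72, 2.72], [-1.05, 1.87], [-1.09, 1.28], [-1.99, 2.15], [-1.42, 1.44], [-3.14, 3.14]. Speed limits (rad/s): [2.79, 2.79, 3.14, 3.14, 3.14, 3.14].

## Interface

Orientations are given as a unit quaternion [x, y, z, w].
In Python, from workcell import bot, vision, workorder gives the robot as it stands.
- The arm moves only by the shell command python3 -m creep 'ROWS' [OPENING]. ROWS is JSON, a list of rows, each a list of 2 entries, a list of its own where there are three numbers: the shift along the tool's x, y, z in mm, then the turn, a rotation vector about the tool's x, y, z in rad. In form: [[[dx, dy, dz], [wx, wy, wz]], ...]. A call has 1 to 12 rows; each row shifts and turns the commanded pose from where the row before left it, along the tool's axes as they then stand; what a row does not reach is not made up. A row lasts 1/8 s, in which the tool goes at most 62.5 mm and 10.7 degrees, less where a joint would pass 70% of its speed; a pose out of reach is approached as far as the arm can. A call is refused whole if a number of a shift passes 62.5 or a number of a turn 0.188, either way. A call with a gripper value outside its range is refused whole. OPENING is the finger opening in mm, from 0 to 85.4, set as the call begins (- or left out, the last holds). The fingers move at their own pace and stop on an object; the grip force is fixed at half the most. Time passes only in rows, so rows that do not move let the fingers close. It gives the time, the measured TCP pose, the force, the opening and the grip force at its end, in the units of the state.
- bot.get_obs(): the state, without advancing time (a new reading comes with each control period).
- vision.camera(name): name is "side" or "top"; returns a dict with "image" (384x512x3 uint8, blue, green, red), "z_map" (384x512 float32, m along the optical axis (not along the pixel's ray), 0 where there is no reading), "K" (3x3 intrinsics, pixels), "rvec" (rotation vector, rad) and "tvec" (3), from world to camera coordinates, as OpenCV has them. Camera axes: x right, y down, z forward; pixel columns grow to the right and rows downward; lengths in m; the calibration is good to about 2 mm. A picture is of the moment at which its call begins.
- workorder.job_done(): hands the job in; it is judged then, once.
Trained networks look in a picture, given as the dict that the camera call returned (one of the last four; its "shot" number tells which), for a name from the list of things; names that differ only in an ending like _2 or _b are one class to them, and where a whole thing is asked for, a point or a joint stands for the part that bears it (a point fixed in the world has none). Each returns a list of dicts, best first, with "score" (0 to 1); they miss things now and then, are a little off and sometimes report something else, mostly with a low value. They report only what shows in the picture. A call takes as long as a camera call. They do not tell look-alikes from the thing itself.
- vision.spot_in(picture, query): "position" ([column, row] in pixels, amid what is visible of it).
- vision.place_of(picture, query): "position" ([column, row] in pixels: a listed point, or the origin of a listed thing).
The state is a dict: "clock": time; "joint_pos": joint angles; "joint_vel": joint speeds; "tau": joint torques, N m; "eef_pos": TCP position; "tool_rot": TCP orientation; "ft_force": force on the tool from outside, world axes, zero at the start; "ft_torque": the same for the moment, N m; "grip_width": finger opening in m; "grasp_force": force on a finger pad.
Only numpy, scipy, OpenCV 4.12 (cv2) and the standard library are available. Lean on these libraries where they do the work, as an engineer would, in place of code of your own. Each camera call takes 0.05 s, during which the arm holds its last target. There are 200 camera calls.

## Task

Take the yellow snips out of the blue sharps box by lifting its clear flap, leaving the pink scissors inside, and lay the snips down gently and flat, wholly on the green cutting mat beside the wooden ring. Then, with the flap shut, move the red-headed locking pin from its parking bracket and push it fully home through the hasp tab and the keeper below it. Leave the ring, the glue bottle and the jar where they are.

Things in the scene. Friction and masses are not known exactly. Their poses are not given: they have to be found in the camera images.
- box: Sharps box of blue painted steel, fixed to the table: 180 deep (x), 320 wide (y), rear wall 100 high, front wall 60 high, sides sloping between. Walls 6 thick; inner floor 8 above the table. Origin: centre of its underside; x points from the low front to the high rear, z up. Steel brackets 34 wide stick out 48 from the front wall at y = +130 (keeper) and y = -130 (pin parking).
- flap (a joint): Angle of the clear plastic flap (6 thick, 320 wide, 0.35 kg) on the sloping top, hinged along the rear rim. 0 = shut (sloping 12.5 degrees down to the front); grows as the front rises; stops at 1.72 (86 degrees above level). Soft-close damper (1.1 N m s/rad): lifting takes about 5 N at the bar; let go wide open, it leans in slowly (10 degrees in about 4 s) and is shut after about 12 s. It never stays up.
- flap_hinge (a point): Middle of the hinge line, on the rear rim of the box (100 up, 90 behind the box's centre); the hinge runs along its y axis; same axes as the box.
- flap_handle (a point): Middle of the flap's aluminium bar pull, on the bar's axis: round bar 12 thick along y, 110 free between its two arms, 40 in front of the flap's edge and the box's front wall, open above and below; 54 above the table when shut, 224 from the hinge line. Moves with the flap; axes as the box's when shut.
- hasp_hole (a point): Mouth of the hole (10.5 across) in the steel hasp tab at the flap's front left, centre of the hole on the tab's top face. The tab is 5 thick, 34 wide, level when the flap is shut, its top then 66 above the table. z up when shut; moves with the flap.
- keeper_hole (a point): Mouth of the vertical hole (10.5 across) in the box's keeper bracket (6 thick), on its top face 59.5 above the table; straight below the hasp tab's hole, 1.5 under the tab, when the flap is shut.
- snips: Yellow-handled snips lying flat on the box floor, 150 long, 18 thick, 0.11 kg. Origin: on the underside, under the handles near the balance point; x points to the black blades (blade tip 96 ahead, handle end 54 behind the origin), z up through the thickness. The yellow handles run from 54 behind to 38 ahead of the origin, 28 wide all along.
- snips_tip (a point): Blade tip of the snips, at half thickness (9 above the underside).
- snips_end (a point): Handle end of the snips, at half thickness (9 above the underside).
- pin: Locking pin: red round knob 22 across and 22 high on a steel shank 8 across and 40 long with a tapered tip. Origin on the axis at the knob's underside; z up along the axis. At the start it stands in the hole of the parking bracket (6 thick), its knob resting on the bracket's top, 59.5 above the table.
- mat: Green cutting mat with white grid, 300 (x) by 220 (y), 3 thick, fixed on the table. Origin: centre of its underside; z up.
- ring: Loose wooden ring, 60 across, 9 thick, lying on the mat near its far (+x) end. Origin: centre of its underside.
- scissors: Pink-handled scissors, 135 long, 68 wide over the loops, 9 thick, lying in the box beside the snips (on its left or right). Origin: on the underside, near the middle; x points to the blades.
- glue: White glue bottle with a blue band and orange nozzle, 48 across, 120 high, standing beyond the work. Origin: centre of its underside.
- jar: Amber glass jar with wooden cap, 64 across, 75 high, standing beyond the work. Origin: centre of its underside.
Mind the look-alikes: they are no part of the job. What is meant by the pin is not black, and is the larger of those in its own colour.

How it is judged:
By the outcome, as a careful person would: the job done as asked, in the order asked, and still so for the second after the job is handed in, with the robot touching nothing.
It also fails if it takes over 72 s, if anything falls off the work surface, if the arm or the gripper's body presses on something with over 40 N, if the wrist force passes 120 N, or if a joint passes its speed limit or range.

## Working session

There is one attempt and no reset: what is moved stays moved. The work goes in short steps, Python scripts to look and compute and a shell command to move; the robot and the scene stay as the last step left them, time stands still between calls to the robot, and variables do not carry over. Pictures are saved under pics/ and viewed, at most 10 in all, crops included, and the job is handed in when it is done.

```bash
ls; mkdir -p pics; cat > h.py <<'E'
import numpy as np, cv2
from workcell import bot, vision, workorder
def w(p,u,v,z=None):
    R=cv2.Rodrigues(np.array(p["rvec"],float))[0]; t=np.array(p["tvec"],float).ravel(); K=np.array(p["K"])
    d=R.T@np.linalg.inv(K)@[u,v,1]; o=-R.T@t
    if z is None:
        s=p["z_map"][int(round(v)),int(round(u))]
    else: s=(z-o[2])/d[2]
    return np.round(o+s*d,4)
E
python3 - <<'E'
from h import *
for n in ["top","side"]:
    p=vision.camera(n); cv2.imwrite(f"pics/{n}0.png",p["image"])
    for q in ["box","flap_hinge","flap_handle","hasp_hole","keeper_hole","snips","snips_tip","snips_end","pin","mat","ring","scissors","glue","jar"]:
        print(n,q,[(np.round(r["position"]).tolist(),round(r["score"],2),w(p,*r["position"]).tolist()) for r in vision.place_of(p,q)[:3]])
print(bot.get_obs())
E
```

```text
pics
top box [([154.0, 153.0], 0.44, [0.675, 0.207, 0.1087])]
top flap_hinge [([154.0, 151.0], 0.66, [0.7109, 0.2367, -0.0028])]
top flap_handle [([146.0, 244.0], 0.87, [0.4578, 0.2364, 0.0565])]
top hasp_hole [([90.0, 236.0], 0.92, [0.4828, 0.3745, 0.0629])]
top keeper_hole [([95.0, 237.0], 0.73, [0.4793, 0.3587, 0.0671])]
top snips [([91.0, 235.0], 0.28, [0.4845, 0.376, 0.0545])]
top snips_tip []
top snips_end []
top pin [([194.0, 242.0], 0.58, [0.4583, 0.1132, 0.0818]), ([224.0, 266.0], 0.37, [0.3982, 0.045, 0.0572]), ([201.0, 274.0], 0.36, [0.3788, 0.1081, -0.0015])]
top mat [([305.0, 204.0], 0.83, [0.5509, -0.1704, 0.0037]), ([152.0, 154.0], 0.53, [0.6735, 0.2108, 0.1063])]
top ring [([299.0, 162.0], 0.68, [0.666, -0.1593, 0.0022])]
top scissors [([92.0, 235.0], 0.49, [0.4866, 0.3977, -0.0021])]
top glue [([285.0, 124.0], 0.75, [0.7585, -0.122, 0.057])]
top jar []
side box [([172.0, 294.0], 0.67, [0.5185, 0.268, 0.0711]), ([299.0, 205.0], 0.34, [0.5552, -0.1712, 0.0019])]
side flap_hinge [([136.0, 228.0], 0.68, [0.6763, 0.2245, 0.1057])]
side flap_handle [([208.0, 308.0], 0.83, 
[... 778 characters left out ...]
'clock': 1.5, 'joint_pos': array([-1.13698343e+00,  2.40562054e-01,  5.01597852e-03,  1.33519417e+00,
       -3.18587063e-05,  1.57080384e+00]), 'joint_vel': array([-0.00071499, -0.00020493,  0.00139354, -0.00021257,  0.00146112,
        0.00039223]), 'tau': array([ 2.74104796e-04, -3.72208071e+01,  2.52687371e+01,  1.37728006e-03,
        1.34654210e-04,  1.03941932e-06]), 'eef_pos': array([ 0.21016201, -0.45370032,  0.19463155]), 'tool_rot': array([ 9.76568691e-01,  2.15205928e-01, -9.52167450e-06,  3.08103658e-05]), 'ft_force': array([-0.33173266, -0.89793582, -0.21939623]), 'ft_torque': array([ 0.0294848 , -0.0061511 , -0.04310291]), 'grasp_force': 0.0, 'grip_width': 0.08566531040537088}
```

```bash
python3 - <<'E'
import cv2,numpy as np
a=cv2.imread("pics/top0.png");b=cv2.imread("pics/side0.png")
a=cv2.resize(a[90:320,40:400],None,fx=2.2,fy=2.2,interpolation=cv2.INTER_CUBIC);cv2.imwrite("pics/t1.png",a)
b=cv2.resize(b[160:384,80:400],None,fx=2.5,fy=2.5,interpolation=cv2.INTER_CUBIC);cv2.imwrite("pics/s1.png",b)
E
```

```text
(no output)
```

View pics/t1.png

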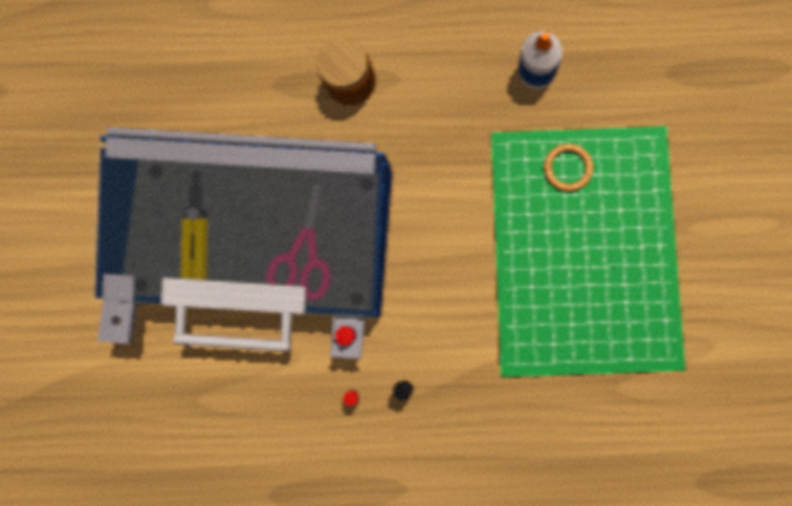

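View pics/s1.png

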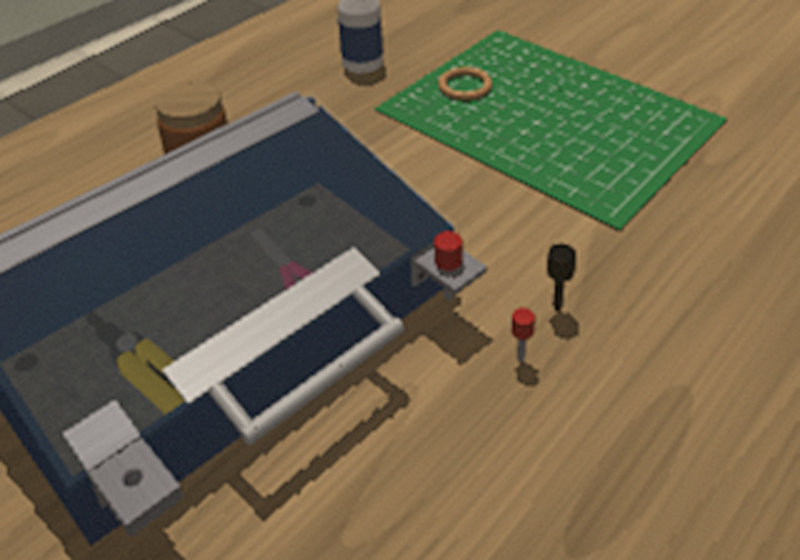

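Top image (full-res pixels). For the pin, three things could be confused: a large red knob in the parking bracket at (197,242), a small red pin at (199,271) and a black pin at (223,267). By the description it is the large red one, on the bracket. The snips are yellow, at about (128,204), with the blades to the rear; the pink scissors are to their right at about (176,210).

```bash
cat >> h.py <<'E'
from scipy.spatial.transform import Rotation as Ro, Slerp
def down(a): # tool pointing down, tool x at world angle a (rad)
    return Ro.from_matrix(np.array([[np.cos(a),np.sin(a),0],[np.sin(a),-np.cos(a),0],[0,0,-1.]]))
def path(p,R,wps):
    """suggest rows: wps = list of (pos, Rot, nrows)"""
    rows=[]; p=np.array(p,float)
    for P,T,n in wps:
        P=np.array(P,float); p0=p.copy(); S=Slerp([0,1],Ro.concatenate([R,T]))
        for i in range(1,n+1):
            d=np.round(R.inv().apply(p0+(P-p0)*i/n-p)*1000).astype(int)
            r=np.round((R.inv()*S(i/n)).as_rotvec(),2)+0.
            rows.append([d.tolist(),r.tolist()]); p=p+R.apply(d/1000); R=R*Ro.from_rotvec(r)
    for i in range(0,len(rows),12): print(str(rows[i:i+12]).replace(" ","").replace("0.0,","0,").replace("0.0]","0]"))
    print("end",np.round(p,4),np.round(R.as_matrix()[:,2],3))
def cur():
    o=bot.get_obs(); return o["eef_pos"],Ro.from_quat(o["tool_rot"])
def cen(p,mask,z):
    v,u=np.nonzero(mask); return w(p,u.mean(),v.mean(),z),len(u)
E
python3 - <<'E'
from h import *
for n in ["top","side"]:
    p=vision.camera(n); im=p["image"].astype(int); hsv=cv2.cvtColor(p["image"],cv2.COLOR_BGR2HSV)
    red=(((hsv[...,0]<6)|(hsv[...,0]>174))&(hsv[...,1]>180)&(hsv[...,2]>90)).astype(np.uint8)
    k,l,s,c=cv2.connectedComponentsWithStats(red)
    for i in range(1,k):
        if s[i,4]>8: print(n,"red",c[i],s[i,4],w(p,*c[i],z=.0705))
    ye=((hsv[...,0]>22)&(hsv[...,0]<34)&(hsv[...,1]>150)&(hsv[...,2]>70)).astype(np.uint8)
    k,l,s,c=cv2.connectedComponentsWithStats(ye)
    for i in range(1,k):
        if s[i,4]>15: print(n,"yel",c[i],s[i],w(p,*c[i],z=.024), w(p,s[i,0],s[i,1],.024),w(p,s[i,0]+s[i,2],s[i,1]+s[i,3],.024))
    for q,z in [("flap_handle",.054),("hasp_hole",.066),("keeper_hole",.0595),("flap_hinge",.1),("pin",.0595),("box",0),("mat",.003),("ring",.003)]:
        for r in vision.place_of(p,q)[:1]: print(n,q,r["score"],w(p,*r["position"],z=z))
    if n=="top":
        for x,y in [(154,171),(137,171),(128,172),(128,187),(128,214)]: print("sn",w(p,x-0,y,.02))
        for c in [(492,132),(666,127),(685,370),(502,376)]: print("mat",w(p,c[0]/2.2+40,c[1]/2.2+90,.003))
        print("hole",w(p,116/2.2+40,320/2.2+90,.066))
        print("tip",w(p,195/2.2+40,172/2.2+90,.017))
    else: print("hole",w(p,132/2.5+80,478/2.5+160,.066))
    R=cv2.Rodrigues(np.array(p["rvec"]))[0]; print("cam",-R.T@np.array(p["tvec"]).ravel())
# box yaw from rear edge
E
```

```text
top red [ 16.40571429 238.47428571] 175 [0.4805 0.5509 0.0705]
top red [196.45283019 242.33962264] 53 [0.4582 0.1095 0.0705]
top red [198.94117647 270.85294118] 34 [0.3901 0.1038 0.0705]
top yel [127.79139073 202.58940397] [122 189  12  28 302] [0.5669 0.2959 0.024 ] [0.6034 0.3122 0.024 ] [0.5287 0.2788 0.024 ]
top flap_handle 0.83 [0.4591 0.2399 0.054 ]
top hasp_hole 0.98 [0.4881 0.3679 0.066 ]
top keeper_hole 0.62 [0.4809 0.3754 0.0595]
top flap_hinge 0.69 [0.6697 0.2093 0.1   ]
top pin 0.47 [0.4596 0.1079 0.0595]
top box 0.57 [0.601 0.226 0.   ]
top mat 0.78 [ 0.5471 -0.1743  0.003 ]
top ring 0.7 [ 0.6664 -0.1594  0.003 ]
sn [0.6501 0.2297 0.02  ]
sn [0.6514 0.275  0.02  ]
sn [0.6494 0.2989 0.02  ]
sn [0.6089 0.2979 0.02  ]
sn [0.5374 0.296  0.02  ]
mat [ 0.7034 -0.0648  0.003 ]
mat [ 0.7033 -0.2813  0.003 ]
mat [ 0.4067 -0.2832  0.003 ]
mat [ 0.406  -0.0665  0.003 ]
hole [0.4826 0.3659 0.066 ]
tip [0.6605 0.2985 0.017 ]
cam [ 0.44539757 -0.03091439  0.98108213]
side red [258.58064516 256.29032258] 62 [0.4658 0.1029 0.0705]
side red [288.90697674 286.48837209] 43 [0.3774 0.1271 0.0705]
side flap_handle 0.76 [0.4544 0.2407 0.054 ]
side hasp_hole 0.62 [0.4906 0.3689 0.066 ]
side keeper_hole 0.85 [0.4829 0.3648 0.0595]
side flap_hinge 0.65 [0.6787 0.2189 0.1   ]
side pin 0.69 [0.4582 0.1073 0.0595]
side mat 0.7 [ 0.5523 -0.1817  0.003 ]
side ring 0.71 [ 0.6519 -0.1477  0.003 ]
hole [0.482 0.369 0.066]
cam [0.14600934 0.48120507 0.53482487]
```

```bash
python3 - <<'E'
from h import *
p,R=cur(); D=down(1.475)
path(p,R,[((.457,.239,.13),D,14),((.457,.239,.036),D,4)])
E
```

```text
[[[37,-37,5],[0,0,-0.07]],[[39,-35,4],[0,0,-0.08]],[[42,-32,5],[0,0,-0.07]],[[44,-28,4],[0,0,-0.08]],[[47,-25,5],[0,0,-0.07]],[[47,-22,5],[0,0,-0.08]],[[50,-18,4],[0,0,-0.07]],[[50,-14,5],[0,0,-0.07]],[[52,-11,5],[0,0,-0.08]],[[52,-6,4],[0,0,-0.07]],[[52,-3,5],[0,0,-0.08]],[[53,1,4],[0,0,-0.07]]]
[[[52,5,5],[0,0,-0.08]],[[52,9,5],[0,0,-0.07]],[[0,0,23],[0,0,0]],[[0,0,24],[0,0,0]],[[0,0,23],[0,0,0]],[[0,0,24],[0,0,0]]]
end [0.4566 0.2392 0.0356] [-0.  0. -1.]
```

```bash
python3 -m creep '[[[37,-37,5],[0,0,-0.07]],[[39,-35,4],[0,0,-0.08]],[[42,-32,5],[0,0,-0.07]],[[44,-28,4],[0,0,-0.08]],[[47,-25,5],[0,0,-0.07]],[[47,-22,5],[0,0,-0.08]],[[50,-18,4],[0,0,-0.07]],[[50,-14,5],[0,0,-0.07]],[[52,-11,5],[0,0,-0.08]],[[52,-6,4],[0,0,-0.07]],[[52,-3,5],[0,0,-0.08]],[[53,1,4],[0,0,-0.07]]]' 36
python3 - <<'E'
from h import *
p,R=cur(); D=down(1.475); print(p)
path(p,R,[((.457,.239,.125),D,2),((.457,.239,.036),D,4)])
E
```

```text
clock: 3.9
eef_pos: [0.422, 0.1421, 0.1397]
tool_rot: [0.788, 0.616, 0.0, 0.0]
ft_force: [0.2, -0.2, 1.3]
grip_width: 0.0363
grasp_force: 0.0
[0.42198617 0.14209962 0.13965065]
[[[51,5,7],[0,0,-0.07]],[[51,9,8],[0,0,-0.08]],[[0,0,22],[0,0,0]],[[0,0,22],[0,0,0]],[[0,0,23],[0,0,0]],[[0,0,22],[0,0,0]]]
end [0.457  0.239  0.0357] [ 0.001 -0.    -1.   ]
```

```bash
python3 -m creep '[[[51,5,7],[0,0,-0.07]],[[51,9,8],[0,0,-0.08]],[[0,0,22],[0,0,0]],[[0,0,22],[0,0,0]],[[0,0,23],[0,0,0]],[[0,0,22],[0,0,0]]]'
python3 - <<'E'
from h import *
p=vision.camera("side"); cv2.imwrite("pics/s2.png",cv2.resize(p["image"][220:384,80:320],None,fx=2.5,fy=2.5))
E
```

```text
clock: 4.65
eef_pos: [0.4567, 0.2372, 0.0348]
tool_rot: [0.74, 0.672, 0.0, 0.0]
ft_force: [-0.2, 0.4, 0.3]
grip_width: 0.0359
grasp_force: 0.0
```

View pics/s2.png

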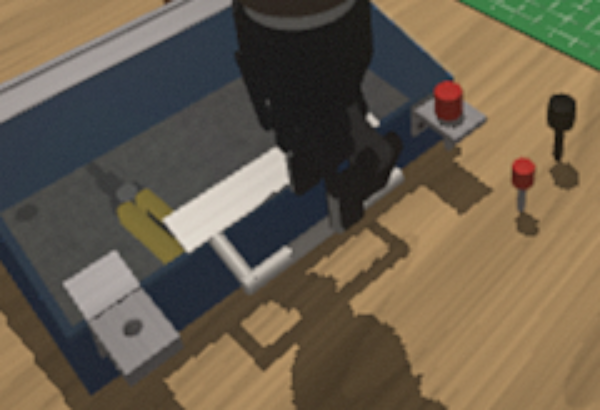

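Fingers straddle the bar at crop (330,190). Closing now.

```bash
python3 -m creep '[[[0,0,0],[0,0,0]],[[0,0,0],[0,0,0]],[[0,0,0],[0,0,0]]]' 6
python3 - <<'E'
from h import *
p,R=cur(); yaw=1.475-np.pi/2; bx=np.array([np.cos(yaw),np.sin(yaw),0]); by=np.array([-bx[1],bx[0],0]); ez=np.array([0,0,1.])
r=.224; f0=np.arcsin(.046/.224); g=p+R.apply([0,0,-.019]); print("grasp",g)
H=g+r*(np.cos(f0)*bx+np.sin(f0)*ez)
W=[]
for i in range(1,21):
    s=i/20; phi=1.68*s; f=phi-f0; T=Ro.from_rotvec(-by*np.radians(50)*s)*R
    b=H+r*(-np.cos(f)*bx+np.sin(f)*ez); W.append((b+T.apply([0,0,.019]),T,1))
path(p,R,W); print(H)
E
```

```text
clock: 5.08
eef_pos: [0.4575, 0.2375, 0.0367]
tool_rot: [0.741, 0.672, 0.001, 0.0]
ft_force: [0.3, 1.6, -0.1]
grip_width: 0.0058
grasp_force: 0.0
grasp [0.45748893 0.23752191 0.05573176]
[[[0,-2,-19],[-0.04,0,0]],[[0,0,-18],[-0.05,0,0]],[[0,2,-19],[-0.04,0,0]],[[0,5,-19],[-0.04,0,0]],[[0,8,-17],[-0.05,0,0]],[[0,9,-17],[-0.04,0,0]],[[0,11,-16],[-0.05,0,0]],[[0,14,-13],[-0.04,0,0]],[[0,15,-13],[-0.04,0,0]],[[0,16,-10],[-0.05,0,0]],[[0,18,-8],[-0.04,0,0]],[[0,19,-7],[-0.04,0,0]]]
[[[0,19,-3],[-0.05,0,0]],[[0,20,-2],[-0.04,0,0]],[[0,19,1],[-0.04,0,0]],[[0,20,3],[-0.05,0,0]],[[1,18,6],[-0.04,0,0]],[[0,18,8],[-0.05,0,0]],[[0,17,10],[-0.04,0,0]],[[0,15,12],[-0.04,0,0]]]
end [0.6682 0.2177 0.3124] [ 0.762 -0.073 -0.643]
[0.6757097  0.21655298 0.10173176]
```

```bash
python3 - <<'E'
from h import *
p=vision.camera("side"); cv2.imwrite("pics/s3.png",cv2.resize(p["image"][280:360,150:260],None,fx=6,fy=6,interpolation=cv2.INTER_CUBIC))
print([(r["score"],w(p,*r["position"],z=.054)) for r in vision.place_of(p,"flap_handle")])
E
```

```text
[(0.71, array([0.4544, 0.2394, 0.054 ]))]
```

View pics/s3.png

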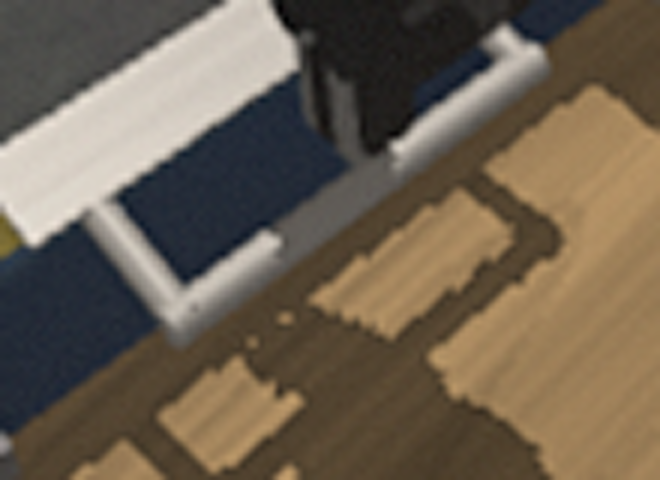

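```bash
python3 - <<'E'
from h import *
p=vision.camera("side"); tcp,R=cur()
def pr(P): 
    u=cv2.projectPoints(np.array([P],float),p["rvec"],p["tvec"],p["K"],None)[0][0,0]; return np.round((u-[150,280])*6,0)
print(tcp,"tip",pr(tcp),"grasp",pr(tcp-[0,0,-.019]))
for z in (.048,.054,.06): print(z,[pr((x,.2375,z)) for x in (.44,.45,.46,.47)])
# bar ends midpoint in crop (180,320)-(545,50): mid
for z in (.048,.054,.06): print(z,[w(p,150+a/6,280+b/6,z) for a,b in [(180,318),(540,58),(360,188)]])
print(p["z_map"][305:317,200:216].round(3))
E
```

```text
[0.45710428 0.23734165 0.03625931] tip [371. 214.] grasp [366. 170.]
0.048 [array([411., 220.]), array([385., 200.]), array([361., 182.]), array([336., 163.])]
0.054 [array([409., 206.]), array([384., 186.]), array([359., 168.]), array([334., 149.])]
0.06 [array([408., 191.]), array([382., 172.]), array([357., 153.]), array([332., 135.])]
0.048 [array([0.4646, 0.2985, 0.048 ]), array([0.4516, 0.172 , 0.048 ]), array([0.4585, 0.2391, 0.048 ])]
0.054 [array([0.4607, 0.3008, 0.054 ]), array([0.4478, 0.1758, 0.054 ]), array([0.4547, 0.2421, 0.054 ])]
0.06 [array([0.4568, 0.303 , 0.06  ]), array([0.4441, 0.1796, 0.06  ]), array([0.4508, 0.2451, 0.06  ])]
[[0.627 0.628 0.63  0.633 0.637 0.637 0.571 0.564 0.562 0.564 0.568 0.564
  0.562 0.56  0.564 0.589]
 [0.627 0.631 0.631 0.633 0.636 0.638 0.643 0.568 0.564 0.566 0.568 0.569
  0.561 0.588 0.588 0.588]
 [0.627 0.631 0.633 0.637 0.637 0.639 0.642 0.646 0.646 0.568 0.57  0.571
  0.587 0.588 0.585 0.587]
 [0.629 0.633 0.634 0.636 0.641 0.641 0.643 0.645 0.648 0.586 0.586 0.584
  0.583 0.587 0.586 0.586]
 [0.629 0.631 0.635 0.637 0.    0.641 0.645 0.646 0.583 0.584 0.582 0.584
  0.    0.584 0.586 0.585]
 [0.633 0.634 0.636 0.639 0.641 0.644 0.583 0.582 0.58  0.583 0.582 0.582
  0.582 0.584 0.584 0.585]
 [0.633 0.636 0.637 0.64  0.645 0.582 0.578 0.58  0.579 0.582 0.581 0.581
  0.584 0.582 0.585 0.586]
 [0.636 0.635 0.64  0.58  0.579 0.58  0.579 0.577 0.578 0.58  0.579 0.582
  0.583 0.583 0.585 0.589]
 [0.637 0.639 0.579 0.578 0.576 0.577 0.577 0.577 0.578 0.58  0.58  0.582
  0.582 0.585 0.    0.65 ]
 [0.638 0.575 0.575 0.575 0.574 0.576 0.577 0.577 0.578 0.578 0.579 0.581
  0.582 0.648 0.648 0.649]
 [0.575 0.573 0.573 0.574 0.573 0.574 0.576 0.576 0.578 0.576 0.58  0.584
  0.649 0.645 0.648 0.645]
 [0.573 0.57  0.572 0.571 0.574 0.575 0.575 0.577 0.577 0.578 0.644 0.643
  0.    0.642 0.644 0.643]]
```

```bash
python3 - <<'E'
from h import *
p=vision.camera("side"); print(bot.get_obs()["joint_pos"].round(3),bot.get_obs()["grip_width"])
for u,v in [(211,303),(211,305),(211,306),(210,306),(205,300),(202,295),(209,309),(206,312),(190,320),(230,298)]: print(u,v,w(p,u,v))
E
```

```text
[ 0.479  0.394 -0.218  0.958  0.     2.147] 0.005996461211462249
211 303 [0.4446 0.2459 0.0861]
211 305 [0.4463 0.245  0.0792]
211 306 [0.4479 0.244  0.0745]
210 306 [0.4474 0.2464 0.0771]
205 300 [0.4607 0.2445 0.0797]
202 295 [0.462  0.2481 0.0939]
209 309 [0.4561 0.2424 0.0591]
206 312 [0.4559 0.2494 0.0584]
190 320 [0.4958 0.2563 0.011 ]
230 298 [0.4462 0.2028 0.0577]
```

```bash
python3 -m creep '[[[0,0,-40],[0,0,0]],[[0,0,-40],[0,0,0]],[[0,0,0],[0,0,0]]]'
cat >> h.py <<'E'
def cloud(p,ylo=0):
    v,u=np.mgrid[0:384,0:512]; zm=p["z_map"]; m=zm>0; u,v,s=u[m],v[m],zm[m]
    Rm=cv2.Rodrigues(np.array(p["rvec"],float))[0]; t=np.array(p["tvec"],float).ravel()
    c=np.c_[u,v,np.ones(len(u))]@np.linalg.inv(p["K"]).T*s[:,None]
    return (c-t)@Rm, np.c_[u,v]
E
python3 - <<'E'
from h import *
p=vision.camera("side"); t,R=cur(); print(t, bot.get_obs()["grip_width"])
P,_=cloud(p); d=P-t; m=(abs(d[:,0])<.03)&(abs(d[:,1])<.025)&(P[:,2]>.068)
h,e=np.histogram(P[m][:,2],bins=np.arange(.065,.25,.006)); print(list(zip(e.round(3),h)))
q=P[m][np.argsort(P[m][:,2])[:12]]; print(q.round(3))
cv2.imwrite("pics/s4.png",cv2.resize(p["image"][200:360,130:290],None,fx=3.5,fy=3.5,interpolation=cv2.INTER_CUBIC))
E
```

```text
clock: 5.65
eef_pos: [0.4594, 0.2385, 0.1194]
tool_rot: [0.741, 0.672, 0.004, 0.001]
ft_force: [0.1, -0.1, -0.4]
grip_width: 0.0057
grasp_force: 0.0
[0.45793614 0.23780997 0.11734837] 0.00596932594517827
[(np.float64(0.065), np.int64(0)), (np.float64(0.071), np.int64(0)), (np.float64(0.077), np.int64(0)), (np.float64(0.083), np.int64(0)), (np.float64(0.089), np.int64(0)), (np.float64(0.095), np.int64(0)), (np.float64(0.101), np.int64(0)), (np.float64(0.107), np.int64(0)), (np.float64(0.113), np.int64(0)), (np.float64(0.119), np.int64(0)), (np.float64(0.125), np.int64(0)), (np.float64(0.131), np.int64(0)), (np.float64(0.137), np.int64(0)), (np.float64(0.143), np.int64(0)), (np.float64(0.149), np.int64(2)), (np.float64(0.155), np.int64(19)), (np.float64(0.161), np.int64(48)), (np.float64(0.167), np.int64(57)), (np.float64(0.173), np.int64(62)), (np.float64(0.179), np.int64(57)), (np.float64(0.185), np.int64(39)), (np.float64(0.191), np.int64(30)), (np.float64(0.197), np.int64(59)), (np.float64(0.203), np.int64(108)), (np.float64(0.209), np.int64(58)), (np.float64(0.215), np.int64(48)), (np.float64(0.221), np.int64(113)), (np.float64(0.227), np.int64(66)), (np.float64(0.233), np.int64(77)), (np.float64(0.239), np.int64(85))]
[[0.451 0.245 0.154]
 [0.449 0.234 0.155]
 [0.45  0.24  0.155]
 [0.463 0.246 0.155]
 [0.449 0.244 0.156]
 [0.463 0.245 0.157]
 [0.463 0.247 0.157]
 [0.45  0.245 0.157]
 [0.451 0.248 0.157]
 [0.45  0.247 0.157]
 [0.451 0.244 0.158]
 [0.45  0.247 0.158]]
```

View pics/s4.png

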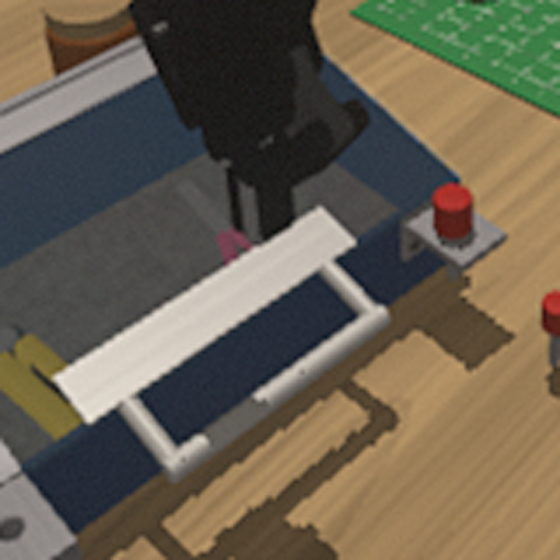

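The picture shows the closed fingertips at about crop (265,235). The depth puts them at z≈0.153, while the reported TCP is at 0.117. So the tips are about 36 mm above the reported TCP, and I'll descend further while watching the force.

```bash
python3 -m creep '[[[0,0,0],[0,0,0]],[[0,2,30],[0,0,0]],[[0,1,30],[0,0,0]],[[0,0,20],[0,0,0]],[[0,0,10],[0,0,0]],[[0,0,0],[0,0,0]]]' 36
python3 -m creep '[[[0,0,8],[0,0,0]],[[0,0,8],[0,0,0]],[[0,0,0],[0,0,0]]]'
```

```text
clock: 6.45
eef_pos: [0.4586, 0.2363, 0.0244]
tool_rot: [0.741, 0.672, -0.001, -0.0]
ft_force: [0.7, -0.5, -0.1]
grip_width: 0.0364
grasp_force: 0.0
clock: 6.82
eef_pos: [0.4593, 0.2366, 0.0091]
tool_rot: [0.741, 0.672, -0.0, 0.0]
ft_force: [-0.2, 0.2, 0.1]
grip_width: 0.0363
grasp_force: 0.0
```

```bash
python3 -m creep '[[[0,-2,8],[0,0,0]],[[0,-1,0],[0,0,0]],[[0,0,0],[0,0,0]]]'
python3 -m creep '[[[0,0,0],[0,0,0]],[[0,0,0],[0,0,0]],[[0,0,0],[0,0,0]]]' 4
```

```text
clock: 7.2
eef_pos: [0.4567, 0.2371, 0.0016]
tool_rot: [0.741, 0.672, 0.0, 0.0]
ft_force: [-0.1, -0.9, 0.7]
grip_width: 0.0361
grasp_force: 0.0
clock: 7.58
eef_pos: [0.4547, 0.2374, 0.0018]
tool_rot: [0.74, 0.672, -0.001, -0.001]
ft_force: [-5.6, 0.4, 4.6]
grip_width: 0.0101
grasp_force: 58.5
```

```bash
python3 - <<'E'
import numpy as np
f=-.207+np.arange(0,1.69,.09); x=224*-np.cos(f); z=224*np.sin(f)
print([[0,int(a),-int(b)] for a,b in zip(np.diff(np.round(x)),np.diff(np.round(z)))])
E
```

```text
[[0, -3, -20], [0, -2, -20], [0, 0, -20], [0, 3, -20], [0, 4, -20], [0, 5, -19], [0, 8, -19], [0, 9, -18], [0, 11, -17], [0, 12, -16], [0, 13, -15], [0, 15, -14], [0, 16, -12], [0, 17, -11], [0, 18, -9], [0, 19, -7], [0, 19, -6], [0, 20, -4]]
```

```bash
python3 -m creep '[[[0,-3,-20],[0,0,0]],[[0,-2,-20],[0,0,0]],[[0,0,-20],[0,0,0]],[[0,3,-20],[0,0,0]],[[0,4,-20],[0,0,0]],[[0,5,-19],[0,0,0]],[[0,8,-19],[0,0,0]],[[0,9,-18],[0,0,0]],[[0,11,-17],[0,0,0]],[[0,12,-16],[0,0,0]]]'
python3 - <<'E'
from h import *
print(bot.get_obs()["joint_pos"].round(3))
p=vision.camera("side"); print([(r["score"],r["position"]) for r in vision.place_of(p,"flap_handle")])
cv2.imwrite("pics/s5.png",cv2.resize(p["image"][60:384,40:360],None,fx=1.8,fy=1.8))
E
```

```text
clock: 8.82
eef_pos: [0.4963, 0.2335, 0.1897]
tool_rot: [0.74, 0.673, -0.005, -0.006]
ft_force: [-13.9, 4.2, 3.0]
grip_width: 0.0095
grasp_force: 58.5
[0.435 0.351 0.144 1.376 0.008 2.1  ]
[(0.96, [180.7, 212.7])]
```

View pics/s5.png

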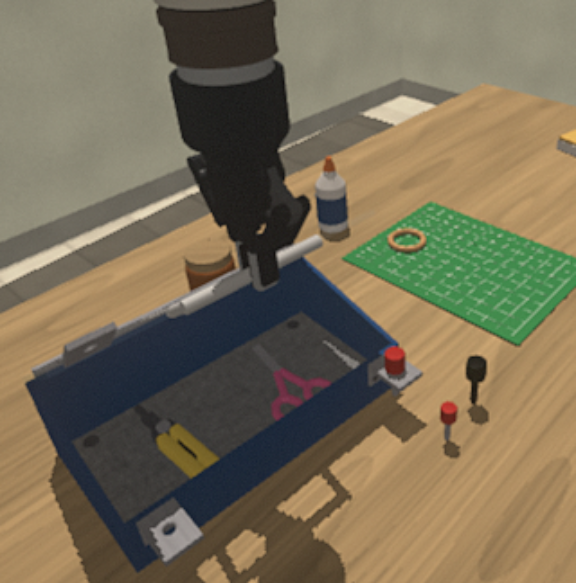

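```bash
python3 -m creep '[[[0,11,-16],[0,0,0]],[[0,14,-15],[0,0,0]],[[0,16,-13],[0,0,0]],[[0,17,-11],[0,0,0]],[[0,18,-9],[0,0,0]],[[0,19,-8],[0,0,0]],[[0,19,-6],[0,0,0]],[[0,20,-4],[0,0,0]],[[0,12,-1],[0,0,0]],[[0,0,0],[0,0,0]]]'
python3 - <<'E'
from h import *
o=bot.get_obs(); print(o["joint_pos"].round(3), o["ft_force"])
p=vision.camera("side")
for q in ["snips","snips_tip","snips_end"]: print(q,[(r["score"],r["position"],w(p,*r["position"],z=.008 if q=="snips" else .017)) for r in vision.place_of(p,q)[:2]])
p=vision.camera("top")
for q in ["snips","snips_tip","snips_end","scissors","flap_handle"]: print(q,[(r["score"],r["position"],w(p,*r["position"],z=.008 if q=="snips" else .017)) for r in vision.place_of(p,q)[:2]])
hsv=cv2.cvtColor(p["image"],cv2.COLOR_BGR2HSV)
ye=((hsv[...,0]>22)&(hsv[...,0]<34)&(hsv[...,1]>150)&(hsv[...,2]>70)).astype(np.uint8)
k,l,s,c=cv2.connectedComponentsWithStats(ye)
for i in range(1,k):
    if s[i,4]>15:
        v,u=np.nonzero(l==i); X=np.array([w(p,a,b,.026)[:2] for a,b in zip(u,v)]); m=X.mean(0); d=np.linalg.svd(X-m)[2][0]
        print("yel",c[i],s[i],m,d,np.ptp((X-m)@d))
E
```

```text
clock: 10.18
eef_pos: [0.6501, 0.2193, 0.2769]
tool_rot: [0.741, 0.672, 0.003, 0.001]
ft_force: [-1.0, 1.3, 9.6]
grip_width: 0.0093
grasp_force: 63.9
[3.250e-01 6.580e-01 8.630e-01 1.769e+00 1.000e-03 1.993e+00] [-1.04552973  1.32128943  9.55303926]
snips [(0.62, [147.7, 316.6], array([0.5619, 0.2988, 0.008 ]))]
snips_tip [(0.81, [113.7, 285.4], array([0.6666, 0.3008, 0.017 ]))]
snips_end [(0.84, [166.4, 329.8], array([0.5076, 0.2977, 0.017 ]))]
snips [(0.84, [129.3, 203.5], array([0.5664, 0.2973, 0.008 ]))]
snips_tip [(0.92, [129.8, 171.0], array([0.6527, 0.2952, 0.017 ])), (0.61, [116.5, 137.9], array([0.7455, 0.3337, 0.017 ]))]
snips_end [(0.78, [130.0, 221.3], array([0.5184, 0.2912, 0.017 ]))]
scissors [(0.75, [182.8, 197.9], array([0.576 , 0.1534, 0.017 ]))]
flap_handle [(0.84, [116.4, 136.9], array([0.7483, 0.3341, 0.017 ])), (0.55, [298.1, 161.2], array([ 0.666 , -0.1556,  0.017 ]))]
yel [478.7653277  187.76955603] [470 166  24  50 473] [ 0.57871755 -0.62387949] [-0.97757689  0.21057879] 0.13124554112117812
yel [127.56369427 205.73248408] [122 189  12  35 314] [0.55853121 0.29562357] [-0.99999495 -0.00317818] 0.08844107454103273
```

```bash
python3 -m creep '[[[0,0,0],[0,0,0]],[[0,0,-5],[0,0,0]],[[0,0,-20],[0,0,0]],[[0,0,-25],[0,0,0]]]' 36
python3 - <<'E'
from h import *
p,R=cur(); print(p,bot.get_obs()["ft_force"]); D=down(np.pi-.001)
S=Slerp([0,1],Ro.concatenate([R,D]))
path(p,R,[((.60,.24,.325),S(.33),3),((.55,.285,.2),S(.8),4),((.562,.295,.09),D,2),((.562,.296,.0),D,3)])
E
```

```text
clock: 11.18
eef_pos: [0.6483, 0.2181, 0.3233]
tool_rot: [0.741, 0.672, -0.001, -0.0]
ft_force: [0.7, 0.3, -0.8]
grip_width: 0.0359
grasp_force: 0.0
[0.64826889 0.21814632 0.32326671] [ 0.65595037  0.31537839 -0.79496625]
[[[6,-17,-1],[0,0,-0.18]],[[8,-15,0],[0,0,-0.19]],[[12,-14,-1],[0,0,-0.18]],[[15,-6,31],[0,0,-0.2]],[[17,-3,32],[0,0,-0.19]],[[17,0,31],[0,0,-0.2]],[[16,3,31],[0,0,-0.19]],[[-4,7,55],[0,0,-0.17]],[[-6,6,55],[0,0,-0.17]],[[0,0,30],[0,0,0]],[[0,1,30],[0,0,0]],[[0,0,30],[0,0,0]]]
end [5.622e-01 2.957e-01 4.000e-04] [-0.002 -0.001 -1.   ]
```

```bash
python3 -m creep '[[[6,-17,-1],[0,0,-0.18]],[[8,-15,0],[0,0,-0.18]],[[12,-14,-1],[0,0,-0.18]],[[15,-6,31],[0,0,-0.18]],[[17,-3,32],[0,0,-0.18]],[[17,0,31],[0,0,-0.18]],[[16,3,31],[0,0,-0.18]],[[-4,7,55],[0,0,-0.18]],[[-6,6,55],[0,0,-0.18]],[[0,0,30],[0,0,-0.05]],[[0,1,30],[0,0,0]],[[0,0,25],[0,0,0]]]' 52
python3 - <<'E'
from h import *
o=bot.get_obs(); p,R=cur(); print(p,o["ft_force"],o["joint_pos"].round(2)); D=down(np.pi-.001)
path(p,R,[((.562,.296,-.021),D,3)])
c=vision.camera("side"); cv2.imwrite("pics/s6.png",cv2.resize(c["image"][150:384,60:320],None,fx=2.2,fy=2.2))
E
```

```text
clock: 12.68
eef_pos: [0.5652, 0.2969, 0.0038]
tool_rot: [-0.001, 1.0, -0.001, -0.001]
ft_force: [-0.2, -0.0, -0.4]
grip_width: 0.0518
grasp_force: 0.0
[0.56518538 0.29688557 0.0037869 ] [-0.18417815 -0.01934145 -0.35323637] [ 0.48  0.65  0.12  1.05 -0.    0.48]
[[[1,0,8],[0,0,0]],[[1,-1,9],[0,0,0]],[[1,0,8],[0,0,0]]]
end [ 0.5621  0.2959 -0.0212] [-0.002 -0.001 -1.   ]
```

View pics/s6.png

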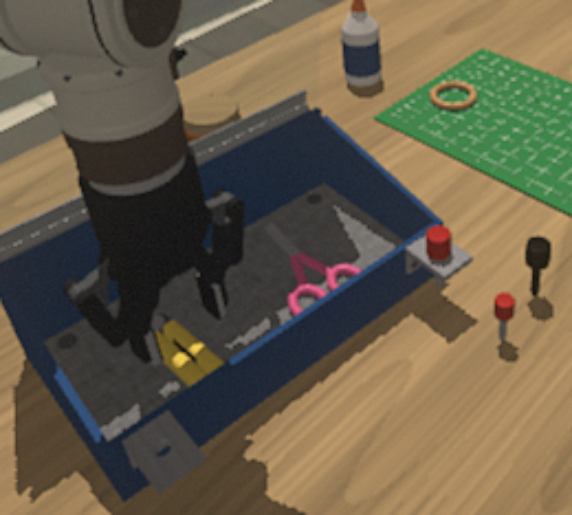

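Fingers straddle the yellow handles, at crop (140,350) and (213,310), and the flap is still open. Going down and closing.

```bash
python3 -m creep '[[[1,0,8],[0,0,0]],[[1,-1,9],[0,0,0]],[[1,0,7],[0,0,0]],[[0,0,0],[0,0,0]]]'
python3 -m creep '[[[0,0,0],[0,0,0]],[[0,0,0],[0,0,0]],[[0,0,0],[0,0,0]]]' 15
```

```text
clock: 13.22
eef_pos: [0.5624, 0.2961, -0.0186]
tool_rot: [-0.001, 1.0, -0.0, -0.0]
ft_force: [0.6, -0.0, 0.1]
grip_width: 0.052
grasp_force: 0.0
clock: 13.6
eef_pos: [0.5634, 0.2967, -0.0174]
tool_rot: [-0.001, 1.0, 0.0, 0.001]
ft_force: [0.0, 0.3, 4.8]
grip_width: 0.0259
grasp_force: 59.6
```

```bash
python3 -m creep '[[[0,0,-10],[0,0,0]],[[0,0,-25],[0,0,0]],[[0,0,-35],[0,0,0]],[[5,0,-45],[0,0,0]],[[10,-15,-35],[0,0,0]],[[10,-35,0],[0,0,0]],[[10,-50,0],[0,0,0]],[[10,-55,0],[0,0,0]],[[8,-55,0],[0,0,0]],[[7,-55,0],[0,0,0]],[[0,-55,0],[0,0,0]],[[0,-55,0],[0,0,0]]]'
python3 - <<'E'
from h import *
o=bot.get_obs(); p,R=cur(); print(p,o["grip_width"],o["joint_pos"].round(2)); D=down(np.pi)
path(p,R,[((.503,-.175,.1),D,3),((.503,-.175,-.01),D,5)])
E
```

```text
clock: 15.1
eef_pos: [0.5032, -0.0805, 0.1321]
tool_rot: [-0.001, 1.0, -0.0, 0.0]
ft_force: [1.6, 0.0, -0.7]
grip_width: 0.0258
grasp_force: 59.2
[ 0.50315232 -0.08054943  0.13208401] 0.02576699012216665 [-0.16  0.29 -0.09  1.19 -0.   -0.16]
[[[0,-31,11],[0,0,0]],[[0,-32,10],[0,0,0]],[[0,-31,11],[0,0,0]],[[0,0,22],[0,0,0]],[[0,0,22],[0,0,0]],[[0,0,22],[0,0,0]],[[0,0,22],[0,0,0]],[[0,0,22],[0,0,0]]]
end [ 0.5034 -0.1746 -0.0099] [ 0. -0. -1.]
```

```bash
python3 -m creep '[[[0,-31,11],[0,0,0]],[[0,-32,10],[0,0,0]],[[0,-31,11],[0,0,0]],[[0,0,25],[0,0,0]],[[0,0,25],[0,0,0]],[[0,0,25],[0,0,0]],[[0,0,20],[0,0,0]],[[0,0,10],[0,0,0]],[[0,0,3],[0,0,0]],[[0,0,0],[0,0,0]]]'
python3 - <<'E'
from h import *
c=vision.camera("side"); cv2.imwrite("pics/s7.png",cv2.resize(c["image"][100:340,130:450],None,fx=2,fy=2))
E
```

```text
clock: 16.35
eef_pos: [0.5042, -0.173, -0.0079]
tool_rot: [-0.001, 1.0, -0.0, 0.0]
ft_force: [-0.4, -0.7, -1.0]
grip_width: 0.026
grasp_force: 59.2
```

View pics/s7.png

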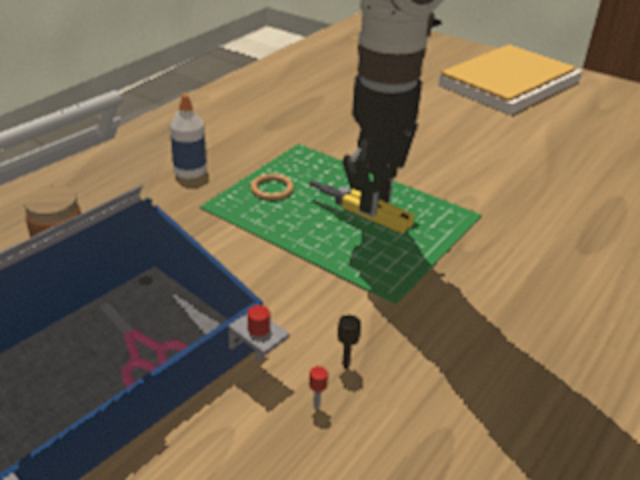

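Snips held level over the mat: tip at crop (315,185), handle end (410,222), ring clear at (272,187). Lowering slowly.

```bash
python3 -m creep '[[[0,0,4],[0,0,0]],[[0,0,4],[0,0,0]],[[0,0,3],[0,0,0]],[[0,0,2],[0,0,0]],[[0,0,0],[0,0,0]]]'
```

```text
clock: 17.02
eef_pos: [0.5035, -0.1728, -0.0217]
tool_rot: [-0.001, 1.0, 0.0, -0.0]
ft_force: [-0.1, -0.4, -0.4]
grip_width: 0.0257
grasp_force: 59.3
```

```bash
python3 -m creep '[[[0,0,1],[0,0,0]],[[0,0,1],[0,0,0]],[[0,0,0],[0,0,0]]]'
```

```text
clock: 17.4
eef_pos: [0.5039, -0.1729, -0.0225]
tool_rot: [-0.001, 1.0, -0.0, 0.0]
ft_force: [-1.8, 0.3, 5.0]
grip_width: 0.0259
grasp_force: 60.0
```

```bash
python3 -m creep '[[[0,0,0],[0,0,0]],[[0,0,0],[0,0,0]],[[0,0,-8],[0,0,0]],[[0,0,-25],[0,0,0]],[[0,0,-45],[0,0,0]],[[0,0,-55],[0,0,0]],[[0,0,-40],[0,0,0]]]' 48
python3 - <<'E'
from h import *
c=vision.camera("side"); cv2.imwrite("pics/s8.png",cv2.resize(c["image"][100:384,60:450],None,fx=2,fy=2))
for q,z in [("snips",.003),("snips_tip",.012),("snips_end",.012)]: print(q,[(r["score"],w(c,*r["position"],z=z)) for r in vision.place_of(c,q)[:2]])
a=cv2.imread("pics/top0.png"); c=vision.camera("top")
# box yaw from rear strip's far edge against wood, in first top image (subpixel gradient), z=.1
g=cv2.cvtColor(a,cv2.COLOR_BGR2HSV)[...,1].astype(float)
for name,z,vr,lo,hi in [("rear",.103,(140,160),100,205)]:
    pts=[]
    for u in range(lo,hi):
        col=cv2.GaussianBlur(g,(3,3),0)[vr[0]:vr[1],u]; d=np.diff(col); i=int(np.argmin(d))
        if 0<i<len(d)-1:
            off=.5*(d[i-1]-d[i+1])/(d[i-1]-2*d[i]+d[i+1]); pts.append((u,vr[0]+i+.5+off))
    pts=np.array(pts,np.float32); vx,vy,x0,y0=cv2.fitLine(pts,cv2.DIST_HUBER,0,.01,.01).ravel()
    A=w(c,100,y0+(100-x0)*vy/vx,z); B=w(c,205,y0+(205-x0)*vy/vx,z); print(A,B,"yaw",np.arctan2(B[0]-A[0],A[1]-B[1])*-1, np.abs((pts[:,1]-y0)-(pts[:,0]-x0)*vy/vx).mean())
E
```

```text
clock: 18.27
eef_pos: [0.5045, -0.1731, 0.1528]
tool_rot: [-0.001, 1.0, -0.001, 0.001]
ft_force: [0.7, 0.6, -0.2]
grip_width: 0.048
grasp_force: 0.0
snips [(0.55, array([ 0.5008, -0.1711,  0.003 ]))]
snips_tip [(0.74, array([ 0.6108, -0.1766,  0.012 ]))]
snips_end [(0.79, array([ 0.4449, -0.169 ,  0.012 ]))]
[0.6942 0.341  0.103 ] [0.6701 0.0827 0.103 ] yaw 0.09303302436645576 0.060100496
```

View pics/s8.png

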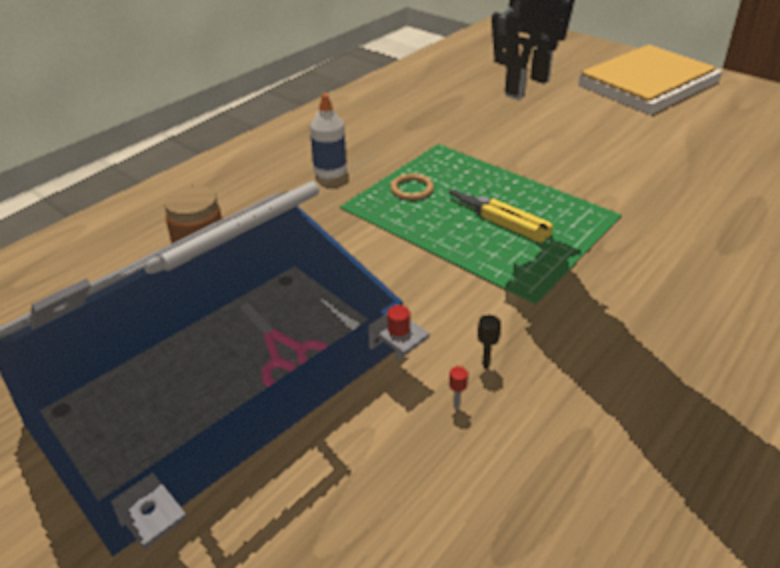

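Snips lie flat on the mat around crop (510,215), clear of the ring at (412,187). The pin is still parked at (398,322), and the flap is closing. I'll move above the pin while it shuts.

```bash
python3 - <<'E'
from h import *
acc={}
for i in range(3):
  for n in ["top","side"]:
    c=vision.camera(n)
    for q,z in [("pin",.0595),("keeper_hole",.0595)]:
        for r in vision.place_of(c,q)[:3]:
            P=w(c,*r["position"],z=z)
            acc.setdefault((q,n),[]).append((round(r["score"],2),P[:2].tolist()))
for k in acc: print(k,acc[k])
p,R=cur()
path(p,R,[((.43,.0,.16),down(np.pi-.094),4),((.44,.108,.15),down(np.pi-.094),3)])
E
```

```text
('pin', 'top') [(0.55, [0.4588, 0.1064]), (0.37, [0.3881, 0.0989]), (0.37, [0.4021, 0.0435]), (0.64, [0.4582, 0.1094]), (0.52, [0.3878, 0.1019]), (0.49, [0.3921, 0.0451]), (0.63, [0.4632, 0.1141]), (0.61, [0.3867, 0.0994]), (0.61, [0.3913, 0.0434])]
('keeper_hole', 'top') [(0.57, [0.4807, 0.3764]), (0.64, [0.4774, 0.3713]), (0.94, [0.48, 0.3684])]
('pin', 'side') [(0.46, [0.3827, 0.0712]), (0.44, [0.4599, 0.1046]), (0.43, [0.379, 0.1268]), (0.7, [0.4608, 0.1053]), (0.69, [0.3837, 0.1278]), (0.58, [0.3839, 0.0691]), (0.68, [0.464, 0.1048]), (0.65, [0.3776, 0.1294]), (0.6, [0.3822, 0.0644])]
('keeper_hole', 'side') [(0.88, [0.4814, 0.3656]), (0.74, [0.4851, 0.3666]), (0.79, [0.4819, 0.366]), (0.68, [0.4596, 0.0969]), (0.17, [0.5847, 0.1569])]
[[[18,43,-3],[0,0,0.02]],[[20,43,-2],[0,0,0.03]],[[20,42,-3],[0,0,0.02]],[[21,42,-2],[0,0,0.03]],[[0,36,3],[0,0,0]],[[1,37,3],[0,0,0]],[[0,36,4],[0,0,0]]]
end [0.44   0.1082 0.1496] [ 0. -0. -1.]
```

```bash
python3 -m creep '[[[18,43,-3],[0,0,0.02]],[[20,43,-2],[0,0,0.03]],[[20,42,-3],[0,0,0.02]],[[21,42,-2],[0,0,0.03]],[[0,36,3],[0,0,0]],[[1,37,3],[0,0,0]],[[0,36,4],[0,0,0]],[[0,0,0],[0,0,0]],[[0,0,0],[0,0,0]],[[0,0,0],[0,0,0]],[[0,0,0],[0,0,0]],[[0,0,0],[0,0,0]]]' 40
python3 -m creep '[[[0,0,0],[0,0,0]],[[0,0,0],[0,0,0]],[[0,0,0],[0,0,0]],[[0,0,0],[0,0,0]],[[0,0,0],[0,0,0]],[[0,0,0],[0,0,0]],[[0,0,0],[0,0,0]],[[0,0,0],[0,0,0]],[[0,0,0],[0,0,0]],[[0,0,0],[0,0,0]],[[0,0,0],[0,0,0]],[[0,0,0],[0,0,0]]]'
python3 -m creep '[[[0,0,0],[0,0,0]],[[0,0,0],[0,0,0]],[[0,0,0],[0,0,0]],[[0,0,0],[0,0,0]],[[0,0,0],[0,0,0]],[[0,0,0],[0,0,0]],[[0,0,0],[0,0,0]],[[0,0,0],[0,0,0]],[[0,0,0],[0,0,0]],[[0,0,0],[0,0,0]],[[0,0,0],[0,0,0]],[[0,0,0],[0,0,0]]]'
python3 - <<'E'
from h import *
c=vision.camera("side"); print([(r["score"],r["position"]) for r in vision.place_of(c,"hasp_hole")+vision.place_of(c,"flap_handle")])
p,R=cur(); print(p); D=down(np.pi-.094)
path(p,R,[((.459,.1075,.08),D,2),((.459,.1075,.04),D,2)])
E
```

```text
clock: 20.92
eef_pos: [0.4401, 0.1077, 0.1497]
tool_rot: [0.049, 0.999, 0.0, 0.0]
ft_force: [-0.0, 0.4, -1.2]
grip_width: 0.0401
grasp_force: 0.0
clock: 22.42
eef_pos: [0.44, 0.1083, 0.1496]
tool_rot: [0.049, 0.999, 0.0, 0.0]
ft_force: [-0.7, -0.2, -0.0]
grip_width: 0.0397
grasp_force: 0.0
clock: 23.92
eef_pos: [0.44, 0.1083, 0.1496]
tool_rot: [0.049, 0.999, -0.0, -0.0]
ft_force: [0.6, 0.5, -0.4]
grip_width: 0.04
grasp_force: 0.0
[(0.89, [130.8, 349.6]), (0.44, [224.8, 184.7]), (0.87, [212.6, 311.1])]
[0.43998586 0.10825957 0.1496067 ]
[[[-9,1,35],[0,0,0]],[[-10,0,35],[0,0,0]],[[0,0,20],[0,0,0]],[[0,0,20],[0,0,0]]]
end [0.459  0.1074 0.0396] [-0. -0. -1.]
```

```bash
python3 -m creep '[[[-9,1,35],[0,0,0]],[[-10,0,35],[0,0,0]],[[0,0,18],[0,0,0]],[[0,0,15],[0,0,0]],[[0,0,6],[0,0,0]],[[0,0,0],[0,0,0]]]'
python3 - <<'E'
from h import *
c=vision.camera("side"); cv2.imwrite("pics/s9.png",cv2.resize(c["image"][190:384,60:320],None,fx=3,fy=3))
t=vision.camera("top"); print([w(t,*r["position"],z=.066) for r in vision.place_of(t,"hasp_hole")],[w(c,*r["position"],z=.066) for r in vision.place_of(c,"hasp_hole")])
P,_=cloud(c); q,R=cur(); d=P-q; m=(abs(d[:,0])<.03)&(abs(d[:,1])<.045); print(q)
for s in (-1,1):
    mm=m&(d[:,1]*s>.015)&(P[:,2]>.062); X=P[mm]; X=X[np.argsort(X[:,2])[:5]]; print(X.round(3))
E
```

```text
clock: 24.82
eef_pos: [0.4588, 0.1074, 0.0405]
tool_rot: [0.049, 0.999, -0.0, -0.0]
ft_force: [0.4, -0.4, 0.5]
grip_width: 0.04
grasp_force: 0.0
[array([0.4843, 0.3705, 0.066 ])] [array([0.4826, 0.3728, 0.066 ]), array([ 0.4597, -0.0936,  0.066 ]), array([ 0.5565, -0.099 ,  0.066 ])]
[0.45970293 0.10757813 0.04137944]
[[0.477 0.085 0.062]
 [0.479 0.089 0.063]
 [0.478 0.08  0.064]
 [0.476 0.083 0.064]
 [0.481 0.087 0.064]]
[[0.481 0.124 0.062]
 [0.482 0.132 0.062]
 [0.484 0.147 0.062]
 [0.482 0.126 0.063]
 [0.483 0.14  0.063]]
```

View pics/s9.png

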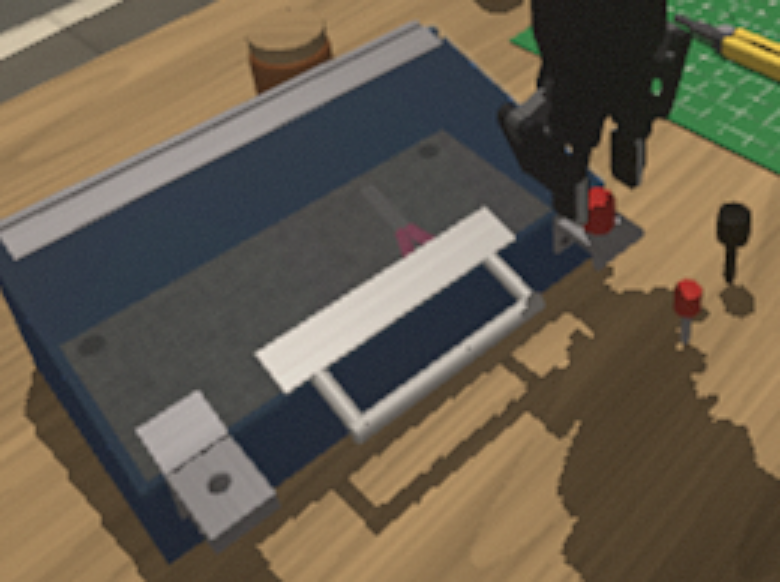

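The flap is shut, with the hasp hole at crop (219,483). The fingers straddle the large red knob at (598,210).

```bash
python3 -m creep '[[[0,0,4],[0,0,0]],[[0,0,2],[0,0,0]],[[0,0,0],[0,0,0]]]'
python3 -m creep '[[[0,0,0],[0,0,0]],[[0,0,0],[0,0,0]],[[0,0,0],[0,0,0]],[[0,0,0],[0,0,0]]]' 12
```

```text
clock: 25.4
eef_pos: [0.4587, 0.1074, 0.0344]
tool_rot: [0.049, 0.999, -0.0, -0.0]
ft_force: [0.5, 0.4, -0.0]
grip_width: 0.04
grasp_force: 0.0
clock: 25.9
eef_pos: [0.4593, 0.1078, 0.0349]
tool_rot: [0.049, 0.999, 0.0, 0.0]
ft_force: [-0.5, 1.8, 4.0]
grip_width: 0.0187
grasp_force: 58.7
```

```bash
python3 -m creep '[[[0,0,-6],[0,0,0]],[[0,0,-12],[0,0,0]],[[0,0,-25],[0,0,0]],[[0,0,-25],[0,0,0]],[[0,20,-4],[0,0,0]],[[0,45,0],[0,0,0]],[[0,50,0],[0,0,0]],[[0,50,0],[0,0,0]],[[0,50,0],[0,0,0]],[[0,35,0],[0,0,0]],[[0,10,0],[0,0,0]],[[0,0,0],[0,0,0]]]'
python3 - <<'E'
from h import *
p,R=cur(); p0=np.array([.459,.1075,.0347]); D=down(np.pi-.094); print(p,D.inv().apply(p-p0)*1000,(D.inv()*R).as_rotvec().round(3))
c=vision.camera("side"); hs=cv2.cvtColor(c["image"],cv2.COLOR_BGR2HSV)
print([(r["score"],w(c,*r["position"],z=p[2]+.0246)) for r in vision.place_of(c,"pin")])
cv2.imwrite("pics/s10.png",cv2.resize(c["image"][270:384,70:200],None,fx=5,fy=5,interpolation=cv2.INTER_CUBIC))
E
```

```text
clock: 27.4
eef_pos: [0.4843, 0.3656, 0.1066]
tool_rot: [0.049, 0.999, -0.001, -0.0]
ft_force: [0.0, 0.1, -0.7]
grip_width: 0.019
grasp_force: 59.0
[0.48427066 0.36562243 0.10658088] [ -0.93130793 259.35482806 -71.88088274] [0.002 0.    0.003]
[(0.65, array([0.4862, 0.3627, 0.1312])), (0.62, array([0.3431, 0.1776, 0.1312])), (0.57, array([0.3504, 0.1296, 0.1312]))]
```

View pics/s10.png

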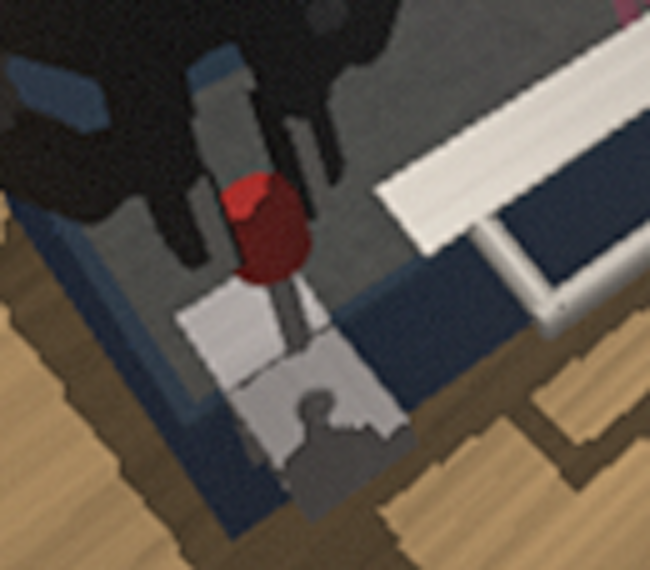

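Pin held upright above the tab: knob at crop (270,225), shank tip (295,350), hole (316,405). That was picture eleven, one over the limit of ten, so I'll view no more and work from numbers only.

```bash
python3 - <<'E'
from h import *
c=vision.camera("side"); p,R=cur(); print(p)
A=w(c,70+295/5-.4,270+350/5-.4,.0914); B=w(c,70+316/5-.4,270+405/5-.4,.066); K=w(c,70+270/5-.4,270+225/5-.4,.0595+.0719+.011)
print("tip",A,"knob",K,"hole",B,"tool delta",R.inv().apply(B-A)*1000)
E
```

```text
[0.48442817 0.36452219 0.10677241]
tip [0.484  0.3686 0.0914] knob [0.4835 0.3642 0.1424] hole [0.4828 0.3685 0.066 ] tool delta [ 1.17987803 -0.1914792  25.40041778]
```

```bash
python3 -m creep '[[[0,0,10],[0,0,0]],[[0,0,8],[0,0,0]],[[0,0,5],[0,0,0]],[[0,0,3],[0,0,0]],[[0,0,3],[0,0,0]],[[0,0,0],[0,0,0]]]'
```

```text
clock: 28.3
eef_pos: [0.4842, 0.3662, 0.0774]
tool_rot: [0.049, 0.999, -0.0, -0.0]
ft_force: [0.4, -0.4, -0.9]
grip_width: 0.019
grasp_force: 59.0
```

```bash
python3 -m creep '[[[0,0,2],[0,0,0]],[[0,0,2],[0,0,0]],[[0,0,2],[0,0,0]],[[0,0,0],[0,0,0]]]'; python3 -m creep '[[[0,0,2],[0,0,0]],[[0,0,2],[0,0,0]],[[0,0,2],[0,0,0]],[[0,0,0],[0,0,0]]]'
```

```text
clock: 28.8
eef_pos: [0.4843, 0.3662, 0.0714]
tool_rot: [0.049, 0.999, 0.0, -0.0]
ft_force: [0.2, 0.3, -1.1]
grip_width: 0.0196
grasp_force: 59.0
clock: 29.3
eef_pos: [0.4843, 0.3662, 0.0654]
tool_rot: [0.049, 0.999, 0.0, -0.0]
ft_force: [-0.0, 0.8, -0.8]
grip_width: 0.0189
grasp_force: 59.0
```

```bash
python3 -m creep '[[[0,0,5],[0,0,0]],[[0,0,5],[0,0,0]],[[0,0,5],[0,0,0]],[[0,0,4],[0,0,0]],[[0,0,0],[0,0,0]]]'; python3 -m creep '[[[0,0,2],[0,0,0]],[[0,0,1],[0,0,0]],[[0,0,1],[0,0,0]],[[0,0,1],[0,0,0]],[[0,0,0],[0,0,0]]]'
```

```text
clock: 29.92
eef_pos: [0.4841, 0.3665, 0.046]
tool_rot: [0.049, 0.999, 0.0, -0.0]
ft_force: [-0.6, 3.2, -2.4]
grip_width: 0.0188
grasp_force: 59.0
clock: 30.55
eef_pos: [0.4844, 0.3665, 0.0417]
tool_rot: [0.049, 0.999, 0.0, 0.0]
ft_force: [-1.7, 4.8, 1.0]
grip_width: 0.0191
grasp_force: 59.2
```

Slight side load in y, otherwise free. Pushing on until it seats.

```bash
python3 -m creep '[[[0,0,1],[0,0,0]],[[0,0,1],[0,0,0]],[[0,0,1],[0,0,0]],[[0,0,0],[0,0,0]]]'
```

```text
clock: 31.05
eef_pos: [0.4846, 0.3667, 0.0412]
tool_rot: [0.049, 0.999, 0.001, 0.001]
ft_force: [-5.0, 2.2, 13.3]
grip_width: 0.0191
grasp_force: 60.5
```

```bash
python3 -m creep '[[[0,0,-1],[0,0,0]],[[0,0,-1],[0,0,0]],[[0,0,0],[0,0,0]],[[0,0,-15],[0,0,0]],[[0,0,-30],[0,0,0]],[[0,0,-45],[0,0,0]],[[20,-40,-40],[0,0,0]],[[30,-50,0],[0,0,0]],[[30,-60,0],[0,0,0]],[[0,-60,0],[0,0,0]],[[0,0,0],[0,0,0]]]' 42
python3 - <<'E'
from h import *
for n in ["side","top"]:
    c=vision.camera(n); hsv=cv2.cvtColor(c["image"],cv2.COLOR_BGR2HSV)
    P,uv=cloud(c); h=hsv[uv[:,1],uv[:,0]]; red=((h[:,0]<6)|(h[:,0]>174))&(h[:,1]>170)&(h[:,2]>80)
    m=red&(np.linalg.norm(P[:,:2]-[.483,.367],axis=1)<.04); print(n,m.sum(),P[m].mean(0).round(4),np.percentile(P[m][:,2],[2,50,95,100]).round(4))
    m=red&(np.linalg.norm(P[:,:2]-[.459,.108],axis=1)<.03); print("parking red",m.sum())
    for q,z in [("pin",.066),("flap_handle",.054),("snips_tip",.012),("snips_end",.012),("ring",.003)]: print(q,[(round(r["score"],2),w(c,*r["position"],z=z).tolist()) for r in vision.place_of(c,q)[:3]])
E
```

```text
clock: 32.42
eef_pos: [0.3859, 0.1656, 0.1719]
tool_rot: [0.051, 0.999, -0.0, 0.001]
ft_force: [-0.4, 0.6, 0.5]
grip_width: 0.0416
grasp_force: 0.0
side 197 [0.4806 0.3695 0.0843] [0.0707 0.0867 0.0882 0.0892]
parking red 0
pin [(0.67, [0.3751, 0.0802, 0.066]), (0.53, [0.3771, 0.1313, 0.066]), (0.51, [0.4805, 0.3657, 0.066])]
flap_handle [(0.65, [0.4575, 0.2399, 0.054])]
snips_tip [(0.61, [0.6122, -0.1749, 0.012])]
snips_end [(0.56, [0.4426, -0.1767, 0.012])]
ring [(0.67, [0.4536, -0.1858, 0.003]), (0.24, [0.5255, 0.354, 0.003])]
top 67 [0.4826 0.3637 0.0852] [0.0757 0.0862 0.0898 0.0906]
parking red 0
pin [(0.49, [0.3905, 0.091, 0.066]), (0.47, [0.3998, 0.0457, 0.066]), (0.44, [0.4822, 0.3674, 0.066])]
flap_handle [(0.56, [0.4602, 0.2356, 0.054])]
snips_tip [(0.67, [0.5999, -0.1681, 0.012])]
snips_end [(0.73, [0.4527, -0.1818, 0.012]), (0.31, [0.5049, -0.1792, 0.012])]
ring []
```

Knob top sits at z≈0.088, which is the expected height when fully home. The snips lie on the mat and the robot touches nothing, so I'm handing in.

```bash
python3 -c "
from workcell import workorder
print(workorder.job_done())"
```

```text
the job is handed in; nothing more can be done
None
```

The job is handed in at about 33 s: the snips lie flat on the mat clear of the ring, the scissors stayed in the shut box, and the red pin is fully home through the hasp tab and keeper; I viewed 11 pictures, one over the limit of 10.

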